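Hold the leather sample flush on the tilted colour reader

TASK

Lift the leather sample paddle by its bar handle up and off the two-prong hook stand, tilt it to match the sloping reading platen of the white colour reader, and lay its leather underside flush on the platen, lined up with it and covering the dark window completely. Press gently until the sprung platen gives by about half of its travel, and finish like that, still gripping the paddle and pressing it flush: do not let go. Leave the wallet and the magnet pack where they are.

Things in the scene. Friction and masses are not known exactly. Their poses are not given: they have to be found in the camera images.
- sample_grip (a point): Centre of the paddle's brown bar handle, loose, about 0.16 kg. Bar 12 x 12 mm in section, 110 mm long along y; grasp its middle across x. z points from the leather underside up to the bar. Its ends stand on two uprights (y = +-50 mm, 10 mm thick), so the middle 90 mm are free beneath. The plate's top face is 44 mm below the bar's centre.
- sample_face (a point): Centre of the paddle's flat leather underside, 52 mm below the bar's centre; same axes as sample_grip. The plate is 64 mm (x) by 120 mm (y), 8 mm thick.
- sample: The whole leather sample paddle; origin and axes are those of sample_face.
- hook_seat (a point): On the fixed hook stand, midway between its two brass prongs, level with their tops where the bar rests (134 mm up). x points from the prongs' open end to the uprights. Prongs 8 mm thick at y = +-33 mm, from uprights at x = +70 to upturned tips at x = -20 mm (outer side -24) that rise 8 mm above the seat. Nothing of the stand is higher; base 20 mm thick, x = +45 to +95 mm.
- prong_tips (a point): Midway between the tops of the two upturned prong tips; axes as hook_seat. The prongs run under the bar, above the plate: lift the paddle by about 15 mm (more than 10, less than 26), then draw it out along -x by at least 65 mm before raising it further.
- reader: White colour reader, fixed; origin under its middle, base 130 (x) by 172 (y) by 24 mm, two cheeks at y = +-80 mm, 10 mm thick, 36 mm wide in x, 85 mm high. Between them a head 96 by 144 mm is tilted about the y axis 72 mm above the surface, lower on the -x (robot's) side. The tilt differs each time and is very stiff: it does not give when pressed.
- window (a point): Centre of the top face of the sprung grey platen on the head (72 mm in x by 128 mm in y, with a dark window 42 by 88 mm in its middle). z: outward normal of the sloping face; y: level, along the tilt axis; x: up the slope, away from the robot. The face is 22 mm above the tilt axis along z, 12 mm above the head's face.
- reader_head (a joint): Tilt of the reader's face from level, rad (0.25 to 0.54); stays as it is.
- reader_platen (a joint): How far the sprung platen is pressed in along its normal, m: about 0 at rest, stop at 0.008; the spring takes about 1 N plus 0.9 N per mm.
- wallet: Dark brown folded leather wallet lying at the front left of the surface, 88 x 109 x 14 mm; leave alone.
- magnet_pack: Small stack of wooden magnets at the back of the surface, 49 x 64 x 27 mm; leave alone.
Things that resemble listed ones, but are neither listed nor needed, are in the scene too. Of the things that look like the part that bears hook_seat, the larger one is meant.

How it is judged:
On the way:
1. the paddle is lifted off the prongs and held clear of the hook stand by the gripper (contact force between sample and the fingers above 1 N and distance between sample_grip and hook_seat above 0.06 m and height (world z) of sample_face above 0.07 m and (x of sample_grip in the frame of hook_seat below -0.055 m or z of sample_face in the frame of hook_seat above 0.01 m)), for 0.2 s.
At the end, for the whole second after the job is handed in: The gripper holds the paddle at rest, leather down on the platen: within 2 degrees of its slope and 2 mm of its face, within 10 mm of the window's centre along the slope and 14 mm across, at most 0.12 rad from square, pressed on with over 2 N so that the platen is in by over 2 mm (angle between the z axis of sample_face and the z axis of window, either way round below 0.035 rad and angle between the y axis of sample_face and the y axis of window, either way round below 0.12 rad and x of sample_face in the frame of window between -0.01 and 0.01 m and y of sample_face in the frame of window between -0.014 and 0.014 m and z of sample_face in the frame of window between -0.003 and 0.002 m and angle between sample_face's own z axis and vertical below 0.8 rad and value of joint reader_platen above 0.002 m and contact force between sample and reader above 2 N and contact force between sample and the fingers above 1 N and linear speed of sample below 0.02 m/s); the arm keeps its last pose, push and grip.
It fails at once if the paddle is pressed on the reader with more than 25 N (contact force between sample and reader above 25 N).
It fails at once if the wallet or magnet pack is moved by more than 2 cm (distance of any of wallet, magnet_pack from where it was at the start of the episode above 0.02 m).
It also fails if it takes over 45 s, if anything falls off the work surface, if the arm or the gripper's body presses on something with over 40 N, if the wrist force passes 120 N, or if a joint passes its speed limit or range.

ROBOT

A 7-joint arm with a two-finger parallel gripper is mounted at the origin on the work surface; the furniture and walls round the work are solid. World frame = base frame: x ahead of the robot, y to its left, z up, the work surface at z = 0. Lengths are in m, angles in rad, forces in N, time in s.
With the tool pointing down it reaches from about 0.425 to 0.975 m from the base axis. Payload 16.7 kg.
Tool frame: the origin (TCP) lies midway between the tips of the shut fingers; the grasp point (between the pads) lies 19 mm behind it; z points along the fingers, y is the direction in which the jaws open and shut (so a half turn about z gives the same grasp; the last joint's range is limited). The gripper opens to 85 mm and grips with 20 to 120 N. Pads are 22 mm wide; open, the fingers measure 114 mm over their backs; the gripper's body (76 mm by 85 mm) begins 54 mm behind the grasp point. The pads swing forward as they close: fully open they stand 13 mm farther back than shut.
Start: joints at [-1.25, 0.426, 0.074, 1.606, -0.034, 1.111, -0.067], TCP at [0.306, 0.602, 0.231] pointing down, gripper open.
Joint ranges: [-2.85, 2.85], [-0.5, 2.14], [-1.23, 1.37], [0.21, 2.46], [-1.02, 4.16], [0.16, 2.05], [-2.73, 2.73]. Speed limits (rad/s): [1.89, 1.89, 2.39, 2.39, 3.01, 3.01, 3.01].

INTERFACE

Orientations are given as a 3x3 rotation matrix whose columns are the frame's x, y, z axes.
In Python, from workcell import r gives the robot as it stands.
- The arm moves only by the tool play_rows, never from a script. Its argument "plan" is a list of rows, each a list of 5 numbers: the closure, from 0 (fully open) to 1 (shut), then the shift along the tool's x, y, z in m, then the turn about the tool's z in degrees. A call has 1 to 10 rows; each row is the pose to reach, as a shift and turn from the pose commanded when the call began, along the tool's axes at that moment; what a row does not reach only later rows make up. A row lasts 1/12 s, in which the tool goes at most 41.7 mm and 7.16 degrees, less where a joint would pass 70% of its speed; a pose out of reach is approached as far as the arm can. A call with a gripper value outside its range is refused whole. The fingers move at their own pace and stop on an object; "squeeze" is the grip in N (left out, the last holds). Time passes only in rows, so rows that repeat a pose let the fingers close. It gives the time, the measured TCP pose, the force and the opening at its end, in the units of the state.
- r.sense(): the state, without advancing time (a new reading comes with each control period).
- r.read_camera(name): name is "side" or "top"; returns a dict with "image" (420x560x3 uint8, blue, green, red), "fx", "fy", "cx", "cy" (pixels), "rvec" (rotation vector, rad) and "tvec" (3), from world to camera coordinates, as OpenCV has them. Camera axes: x right, y down, z forward; pixel columns grow to the right and rows downward; lengths in m; the calibration is good to about 2 mm. A picture is of the moment at which its call begins. There is no depth.
- r.close_job(): hands the job in, once; it reports no verdict.
The state is a dict: "time": time; "joints": joint angles; "joint_velocities": joint speeds; "effort": joint torques, N m; "tcp_pos": TCP position; "tcp_rot": TCP orientation; "force": force on the tool from outside, world axes, zero at the start; "ft_torque": the same for the moment, N m; "opening": finger opening in m.
Only numpy, scipy, OpenCV 4.12 (cv2) and the standard library are available. Lean on these libraries where they do the work, as an engineer would, in place of code of your own. Each camera call takes 0.05 s, during which the arm holds its last target. There are 200 camera calls.

## Working session

There is one attempt and no reset: what is moved stays moved. The work goes in short steps, Python scripts to look and compute and a tool call to move; the robot and the scene stay as the last step left them, time stands still between calls to the robot, and variables do not carry over. Pictures are saved under pics/ and viewed, about 8 in all and at most 12, crops included, and the job is handed in when it is done.

Besides the shell and the picture viewer there is one more tool, called after ">>>" as name([rows], argument=value, ...), one row to a line, values as JSON. play_rows: Moves the arm, as the interface text tells. Its arguments: {"type":"object","properties":{"plan":{"type":"array"},"squeeze":{"type":"number"}},"required":["plan"]}

```bash
mkdir -p pics; ls; python3 - <<'E'
from workcell import r
import cv2,numpy as np
s=r.sense(); print(s['time'],s['tcp_pos'],np.round(s['tcp_rot'],3).tolist(),s['opening'])
for n in('side','top'):
    c=r.read_camera(n); cv2.imwrite(f'pics/{n}0.png',c['image'])
    print(n,c['fx'],c['fy'],c['cx'],c['cy'],c['rvec'],c['tvec'], (-cv2.Rodrigues(np.array(c['rvec'],float))[0].T@np.array(c['tvec'],float).reshape(3)))
E
```

```text
pics
0.0 [0.30597791 0.60118934 0.23056463] [[-0.891, 0.454, -0.001], [0.454, 0.891, -0.001], [-0.0, -0.001, -1.0]] 0.08537473109014142
side 508.31279109293627 508.31279109293627 274.39737657364293 214.92095315964085 [ 0.39041472 -2.45506885  1.6129089 ] [0.41809584 0.1544556  1.4651499 ] [-0.00810669  1.34923919  0.72443963]
top 412.5535045899564 412.5535045899564 275.654444906255 204.66374939852926 [ 2.07437678 -2.13816135  0.17773379] [0.01662369 0.42819406 1.0942    ] [ 0.20751785 -0.02365821  1.15640683]
```

View pics/side0.png

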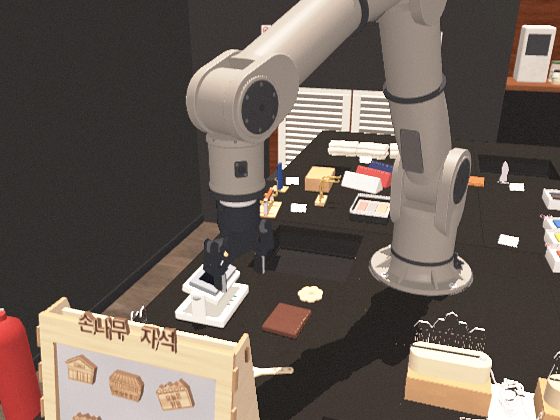

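View pics/top0.png

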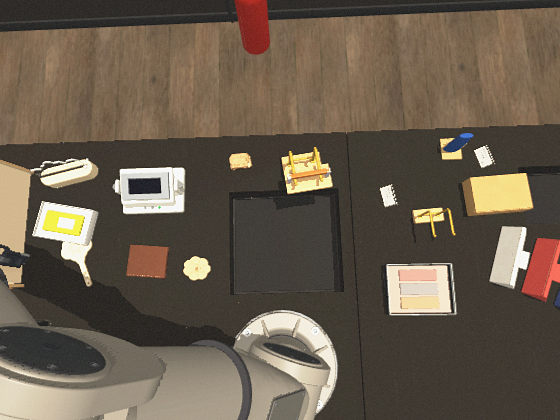

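The top view shows the reader at (152,188), with the wallet at (148,262). Two things could be the hook stand: the one at (305,170), which carries something with a bar, and a smaller empty two-prong stand at (432,222). The magnet pack could be (240,160). I'll check with a close crop.

```bash
cat > h.py <<'E'
import cv2,numpy as np
def cam(c):
    R=cv2.Rodrigues(np.array(c['rvec'],float))[0];t=np.array(c['tvec'],float).reshape(3)
    K=np.array([[c['fx'],0,c['cx']],[0,c['fy'],c['cy']],[0,0,1.]]);return K,R,t
def ray(c,u,v):
    K,R,t=cam(c);return -R.T@t,R.T@np.linalg.inv(K)@np.array([u,v,1.])
def at_z(c,u,v,z):
    o,d=ray(c,u,v);return o+d*(z-o[2])/d[2]
def proj(c,P):
    K,R,t=cam(c);return cv2.projectPoints(np.array(P,float).reshape(-1,3),R,t,K,None)[0].reshape(-1,2)
E
python3 - <<'E'
import cv2,numpy as np
t=cv2.imread('pics/top0.png');s=cv2.imread('pics/side0.png')
z=lambda i,x,y,w,h,k:cv2.resize(i[y:y+h,x:x+w],None,fx=k,fy=k,interpolation=cv2.INTER_CUBIC)
a=z(t,265,140,80,60,5);b=z(t,105,155,95,70,400/95*1.0)
c=z(t,405,195,60,45,300/45);d=z(s,160,220,100,75,4)
f=lambda i:cv2.resize(i,(400,300))
cv2.imwrite('pics/c1.png',np.vstack([np.hstack([f(a),f(b)]),np.hstack([f(c),f(d)])]))
E
```

```text
(no output)
```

View pics/c1.png

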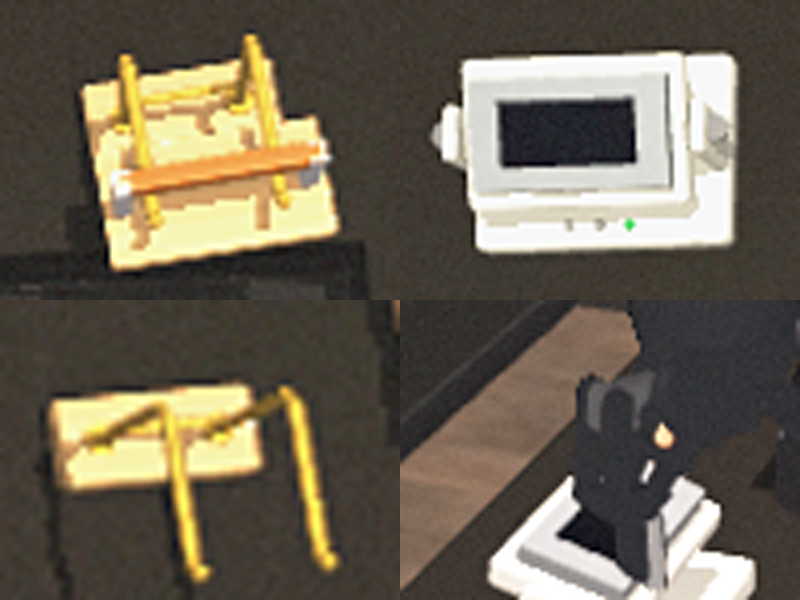

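The top-left crop confirms the choice. The larger stand at (305,170) holds the paddle, with its orange-brown bar running from about (290,177) to (328,172). The smaller empty stand at (432,222) is the decoy. Next I'll get the geometry.

```bash
cat > geo.py <<'E'
from h import *
from scipy.optimize import least_squares
def win(p):  # x,y of reader origin, yaw, tilt -> window origin, R
    x,y,w,t=p
    Rz=cv2.Rodrigues(np.array([0,0,w]))[0];Ry=cv2.Rodrigues(np.array([0,-t,0]))[0]
    R=Rz@Ry;return np.array([x,y,.072])+R@[0,0,.022],R
def rect(a,b):return np.array([[a,b,0],[a,-b,0],[-a,-b,0],[-a,b,0]])/2
def fitwin(obs,x0):
    # obs: list of (cam, pts_model, pixels)
    def f(p):
        o,R=win(p);return np.concatenate([(proj(c,(R@m.T).T+o)-px).ravel() for c,m,px in obs])
    return least_squares(f,x0)
E
python3 - <<'E'
from workcell import r
from geo import *
c=r.read_camera('top')
for z in(.14,.146):
    A=at_z(c,265+112/5,140+187/5,z);B=at_z(c,265+328/5,140+158/5,z);print('bar',z,A,B,(A+B)/2,np.linalg.norm(A-B),np.degrees(np.arctan2(-(A-B)[0],(A-B)[1])))
T=lambda p:np.array([[105+(u-400)*95/400,155+v*70/300] for u,v in p])
pl=T([(475,88),(668,75),(672,185),(475,195)]);wn=T([(497,100),(636,97),(636,165),(500,168)])
s=fitwin([(c,rect(.072,.128),pl),(c,rect(.042,.088),wn)],[.4,.33,0,.4]);print(s.x,np.abs(s.fun).max(),win(s.x)[0])
for n,u,v in(('wallet',148,262),('magnet',240,160),('edge',300,135),('sprig',90,15)):print(n,at_z(c,u,v,0))
print(r.sense()['time'])
E
```

```text
bar 0.14 [ 0.47875054 -0.03055116  0.14      ] [ 0.49009157 -0.14076709  0.14      ] [ 0.48442106 -0.08565913  0.14      ] 0.11079787653912493 5.874965766958382
bar 0.146 [ 0.47714941 -0.03051047  0.146     ] [ 0.4884235  -0.14007578  0.146     ] [ 0.48278645 -0.08529313  0.146     ] 0.11014382027294925 5.874965766958338
[0.48148724 0.34971365 0.01587592 0.06703788] 1.2914062352129747 [0.4800137  0.34969026 0.09395058]
wallet [0.28473725 0.36758174 0.        ]
magnet [0.57361597 0.1054528  0.        ]
edge [ 0.64397377 -0.0728998   0.        ]
sprig [1.0734566  0.58037811 0.        ]
0.15
```

>>> play_rows([
  [0.3,-0.47,-0.53,-0.03,57],
  [0.3,-0.47,-0.53,-0.03,57],
  [0.3,-0.47,-0.53,-0.03,57],
  [0.3,-0.47,-0.53,-0.03,57],
  [0.3,-0.47,-0.53,-0.03,57],
  [0.3,-0.47,-0.53,-0.03,57],
  [0.3,-0.47,-0.53,-0.03,57],
  [0.3,-0.47,-0.53,-0.03,57],
  [0.3,-0.47,-0.53,-0.03,57],
  [0.3,-0.47,-0.53,-0.03,57],
], squeeze=40)

```text
time: 0.98
tcp_pos: [0.4109, 0.1967, 0.249]
tcp_rot: [[-0.104, 0.995, -0.0], [0.995, 0.104, 0.0], [0.0, -0.0, -1.0]]
force: [1.4, -0.4, 0.4]
opening: 0.0596
```

>>> play_rows([
  [0.3,-0.265,0.04,0.02,0],
  [0.3,-0.265,0.04,0.02,0],
  [0.3,-0.265,0.04,0.02,0],
  [0.3,-0.265,0.04,0.02,0],
  [0.3,-0.265,0.04,0.02,0],
  [0.3,-0.265,0.04,0.02,0],
  [0.3,-0.265,0.04,0.02,0],
  [0.3,-0.265,0.04,0.02,0],
  [0.3,-0.265,0.04,0.02,0],
])

```text
time: 1.73
tcp_pos: [0.4785, -0.0617, 0.2287]
tcp_rot: [[-0.102, 0.995, -0.001], [0.995, 0.102, -0.0], [-0.0, -0.001, -1.0]]
force: [0.2, 0.3, -1.0]
opening: 0.0599
```

```bash
python3 - <<'E'
from workcell import r
from geo import *
import cv2
a=r.read_camera('top');b=r.read_camera('side')
cv2.imwrite('pics/t1.png',a['image']);cv2.imwrite('pics/s1.png',b['image'])
i=b['image'][220:340,150:310];i=cv2.resize(i,(800,600),interpolation=cv2.INTER_CUBIC);cv2.imwrite('pics/c2.png',i)
i=a['image'][130:220,240:360];i=cv2.resize(i,(800,600),interpolation=cv2.INTER_CUBIC);cv2.imwrite('pics/c3.png',i)
s=r.sense();print(s['time'],s['tcp_pos'],s['joints'])
E
```

```text
1.8333 [ 0.47840362 -0.05996127  0.2288106 ] [-0.6459112   0.1170644   0.6984892   2.05929136 -0.08981932  0.99484555
  0.20402222]
```

View pics/c2.png

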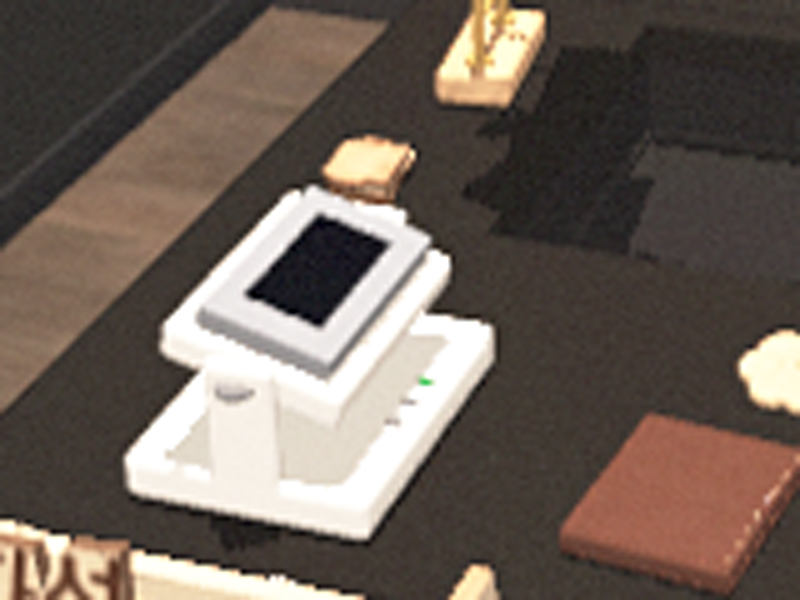

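The crop of the side view shows the reader unobstructed. The platen corners are at about (200,318), (312,185), (432,240) and (325,362) in crop pixels, around a dark window. I'll fit the tilt using both cameras.

```bash
python3 - <<'E'
from workcell import r
from geo import *
a=r.read_camera('top');b=r.read_camera('side')
def quad(img,x0,y0,w,h,k=8):
    g=cv2.resize(cv2.cvtColor(img,cv2.COLOR_BGR2GRAY)[y0:y0+h,x0:x0+w],None,fx=k,fy=k,interpolation=cv2.INTER_CUBIC)
    m=(g<110).astype(np.uint8)
    cs=cv2.findContours(m,cv2.RETR_LIST,cv2.CHAIN_APPROX_NONE)[0]
    cs=[q for q in cs if q[:,0].min()>2 and q[:,0,0].max()<w*k-3 and q[:,0,1].max()<h*k-3]
    q=max(cs,key=cv2.contourArea);e=cv2.approxPolyN(q,4,ensure_convex=True).reshape(-1,2)
    # refine by line fits to contour
    P=q.reshape(-1,2).astype(float);L=[]
    for i in range(4):
        A,B=e[i].astype(float),e[(i+1)%4].astype(float);d=(B-A)/np.linalg.norm(B-A);s=(P-A)@d;n=abs((P-A)@[-d[1],d[0]])
        sel=P[(s>.15*np.linalg.norm(B-A))&(s<.85*np.linalg.norm(B-A))&(n<12)]
        vx,vy,x,y=cv2.fitLine(sel.astype(np.float32),cv2.DIST_HUBER,0,.01,.01).ravel();L.append(np.cross([x,y,1],[x+vx,y+vy,1]))
    c=np.array([np.cross(L[i-1],L[i]) for i in range(4)]);c=c[:,:2]/c[:,2:]
    return (c+.5)/k-.5+[x0,y0]
x0=[.48,.35,.02,.4]
T=lambda p:np.array([[150+(u+.5)/5-.5,220+(v+.5)/5-.5] for u,v in p])
pl=T([(200,318),(312,185),(432,240),(325,362)]);Z=rect(.072,.128)
s0=fitwin([(b,Z,pl)],x0);print('side platen',s0.x,abs(s0.fun).max())
W=rect(.042,.088);o,R=win(s0.x)
obs=[]
for c,bx in((a,(118,165,62,45)),(b,(186,250,55,45))):
    q=quad(c['image'],*bx);m=proj(c,(R@W.T).T+o)
    q=np.array([q[np.argmin(((q-x)**2).sum(1))] for x in m]);print(q.round(1).tolist(),m.round(1).tolist());obs.append((c,W,q))
for n,O in(('side win',obs[1:]),('both win',obs),('all',obs+[(b,Z,pl)])):
    s=fitwin(O,s0.x);print(n,s.x.round(4),s.fun.round(2),win(s.x)[0].round(4))
E
```

```text
side platen [ 0.48486541  0.35836365 -0.00978133  0.22400102] 1.347608145788172
[[127.8, 178.5], [159.9, 177.7], [160.7, 192.6], [128.6, 193.7]] [[125.6, 179.0], [158.2, 178.2], [158.7, 193.9], [126.2, 194.7]]
[[198.7, 278.5], [213.4, 262.3], [227.5, 268.3], [213.7, 284.9]] [[197.8, 280.0], [213.4, 263.1], [228.3, 268.8], [213.5, 286.1]]
side win [0.4883 0.3532 0.0124 0.2761] [-0.44  0.17 -0.26 -0.44  0.47 -0.28  0.24  0.41] [0.4823 0.3532 0.0932]
both win [0.488  0.3531 0.0031 0.2705] [-0.35 -0.16  0.14 -0.6   0.25  0.21 -0.22  0.27 -0.49  0.12 -0.02 -0.43
  0.67 -0.28  0.14  0.36] [0.4822 0.3531 0.0932]
all [ 0.4873  0.3541 -0.002   0.2505] [-0.64 -0.13 -0.16 -0.4  -0.22  0.42 -0.7   0.31 -0.66  0.41 -0.01 -0.15
  0.73 -0.22  0.01  0.42 -0.96 -2.55 -0.61 -0.09  0.51 -1.02  1.25 -0.09] [0.4819 0.3541 0.0933]
```

View pics/c3.png

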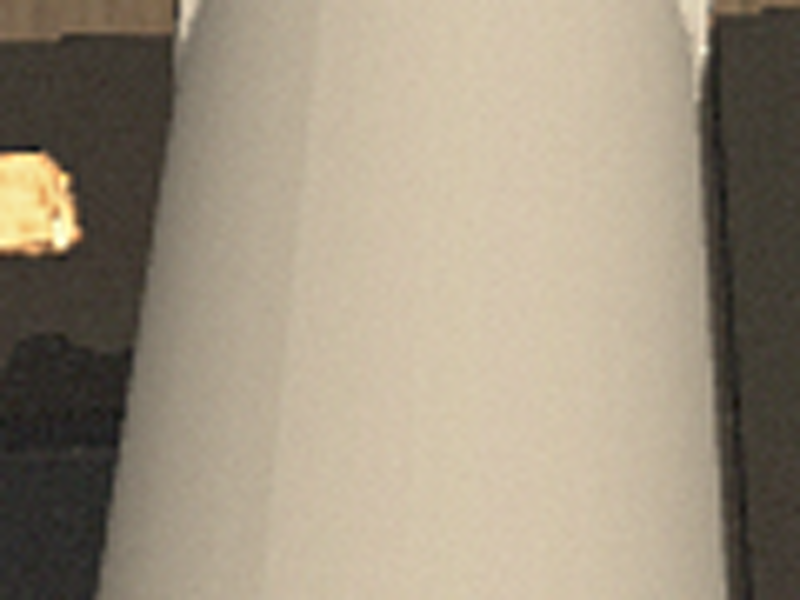

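The top view is blocked by the arm, so that crop gave me nothing on the hook stand. The reader fit is good: tilt about 0.27 rad, yaw about 0 and window at (0.482, 0.353, 0.093). Now I'll go down to the bar.

>>> play_rows([
  [0.3,-0.026,0.003,0,0],
  [0.3,-0.026,0.003,0.04,0],
  [0.3,-0.026,0.003,0.07,0],
  [0.3,-0.026,0.003,0.09,0],
  [0.3,-0.026,0.003,0.1,0],
  [0.3,-0.026,0.003,0.108,0],
  [0.3,-0.026,0.003,0.108,0],
  [0.3,-0.026,0.003,0.108,0],
])

```text
time: 2.6
tcp_pos: [0.4848, -0.086, 0.1216]
tcp_rot: [[-0.105, 0.994, 0.001], [0.994, 0.105, 0.0], [0.0, 0.001, -1.0]]
force: [1.2, 0.2, -0.2]
opening: 0.0594
```

```bash
python3 - <<'E'
from workcell import r
import cv2
b=r.read_camera('side');s=r.sense();print(s['tcp_pos'],s['force'],s['time'])
from geo import *
p=proj(b,s['tcp_pos'])[0].astype(int);print(p)
x,y=p[0]-50,p[1]-45
cv2.imwrite('pics/c4.png',cv2.resize(b['image'][y:y+75,x:x+100],(800,600),interpolation=cv2.INTER_CUBIC))
E
```

```text
[ 0.48499965 -0.08607343  0.12194828] [ 0.10818324  0.76362174 -0.06250986] 2.65
[269 199]
```

View pics/c4.png

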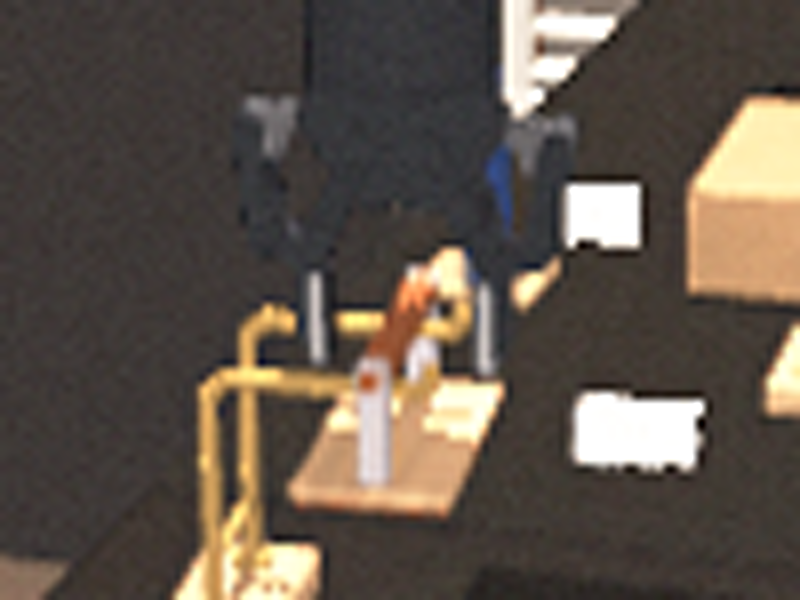

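The open fingers straddle the middle of the bar, with one finger at crop (315,320) and the other at (487,330). I'll close, then lift 15 mm.

>>> play_rows([
  [1,0,0,0,0],
  [1,0,0,0,0],
  [1,0,0,0,0],
  [1,0,0,0,0],
  [1,0,0,0,0],
  [1,0,0,0,0],
  [1,0,0,-0.008,0],
  [1,0,0,-0.016,0],
  [1,0,0,-0.016,0],
  [1,0,0,-0.016,0],
], squeeze=30)

```text
time: 3.48
tcp_pos: [0.4847, -0.0861, 0.1376]
tcp_rot: [[-0.105, 0.994, 0.001], [0.994, 0.105, 0.0], [0.0, 0.001, -1.0]]
force: [-0.1, 0.4, -2.3]
opening: 0.0108
```

>>> play_rows([
  [1,0,-0.02,0,0],
  [1,0,-0.04,0,0],
  [1,0,-0.06,0,0],
  [1,0,-0.069,0,0],
  [1,0,-0.069,0,0],
  [1,0,-0.069,0,0],
  [1,0,-0.069,0,0],
])

```text
time: 4.07
tcp_pos: [0.4168, -0.0933, 0.1372]
tcp_rot: [[-0.105, 0.994, 0.001], [0.994, 0.105, -0.0], [-0.0, 0.001, -1.0]]
force: [-0.2, 0.7, -2.5]
opening: 0.0117
```

```bash
python3 - <<'E'
from workcell import r
import cv2
b=r.read_camera('side');s=r.sense();print(s['tcp_pos'],s['force'],s['time'],s['joints'])
from geo import *
p=proj(b,s['tcp_pos'])[0].astype(int);print(p)
x,y=p[0]-50,p[1]-45
cv2.imwrite('pics/c5.png',cv2.resize(b['image'][y:y+75,x:x+100],(800,600),interpolation=cv2.INTER_CUBIC))
E
```

```text
[ 0.41676463 -0.09335276  0.13711768] [-0.24180301 -1.76890286 -2.56930266] 4.1167 [-0.57657373  0.16648108  0.71799639  2.26301016 -0.15875765  0.75827068
  0.35574199]
[290 197]
```

View pics/c5.png

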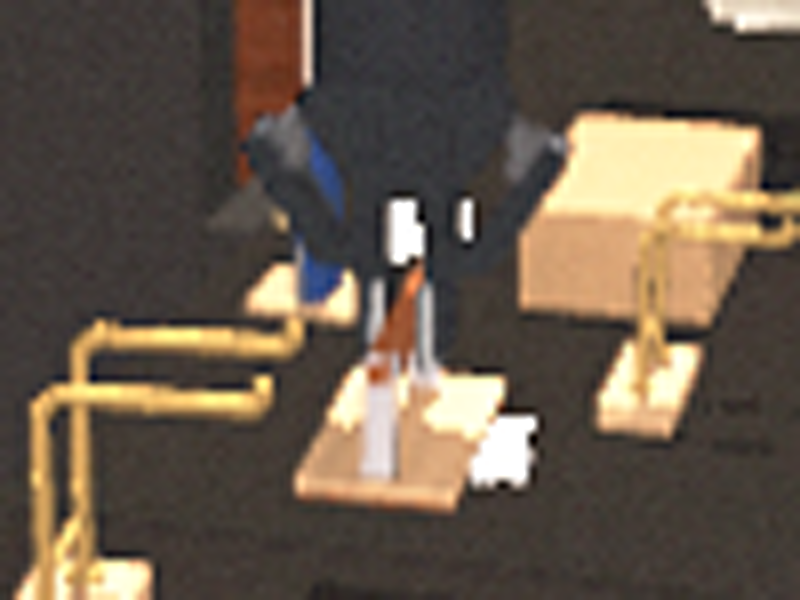

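The paddle is held level and clear of the prongs, with the bar between the pads at crop (400,320). Next I'll raise it. The interface has no tilt axis, so I'll then find out whether the arm tilts the tool at the edge of its reach, out in the clear space ahead.

>>> play_rows([
  [1,0,0,-0.04,0],
  [1,0,0,-0.08,0],
  [1,0,0,-0.12,0],
  [1,0.003,0.04,-0.15,0],
  [1,0.04,0.5,-0.16,0],
  [1,0.04,0.5,-0.16,0],
  [1,0.04,0.5,-0.16,0],
  [1,0.04,0.5,-0.16,0],
  [1,0.04,0.5,-0.16,0],
  [1,0.04,0.5,-0.16,0],
])

```text
time: 4.95
tcp_pos: [0.6967, -0.0402, 0.2885]
tcp_rot: [[-0.107, 0.994, -0.001], [0.994, 0.107, -0.0], [-0.0, -0.001, -1.0]]
force: [0.8, -0.0, -0.7]
opening: 0.0113
```

>>> play_rows([
  [1,0.02,0.5,0,0],
  [1,0.02,0.5,0,0],
  [1,0.02,0.5,0,0],
  [1,0.02,0.5,0,0],
  [1,0.02,0.5,0,0],
  [1,0.02,0.5,0,0],
  [1,0.02,0.5,0,0],
  [1,0.02,0.5,0,0],
  [1,0.02,0.5,0,0],
  [1,0.02,0.5,0,0],
])

```text
time: 5.78
tcp_pos: [0.9922, -0.0025, 0.2889]
tcp_rot: [[-0.094, 0.995, 0.022], [0.996, 0.093, 0.007], [0.005, 0.022, -1.0]]
force: [-0.3, -2.1, -2.1]
opening: 0.0116
```

The tool does begin to tip forward at the edge of its reach. I'll push further.

>>> play_rows([
  [1,0,0.4,0,0],
  [1,0,0.4,0,0],
  [1,0,0.4,0,0],
  [1,0,0.4,0,0],
  [1,0,0.4,0,0],
  [1,0,0.4,0,0],
])

```text
time: 6.28
tcp_pos: [1.0228, 0.0144, 0.2452]
tcp_rot: [[-0.092, 0.994, 0.061], [0.996, 0.092, 0.007], [0.002, 0.062, -0.998]]
force: [0.1, 0.5, -2.1]
opening: 0.0117
```

```bash
python3 - <<'E'
from workcell import r
s=r.sense();print(s['tcp_pos'],s['tcp_rot'].round(3) if hasattr(s['tcp_rot'],'round') else s['tcp_rot'],s['joints'],s['time'])
E
```

```text
[1.02276101 0.01437369 0.24524891] [[-0.092  0.994  0.061]
 [ 0.996  0.092  0.007]
 [ 0.002  0.062 -0.998]] [-0.14843407  1.25818813  1.059246    0.2118559  -1.020854    1.71399099
  0.13022097] 6.2833
```

>>> play_rows([
  [1,0,0.3,-0.15,0],
  [1,0,0.3,-0.15,0],
  [1,0,0.3,-0.15,0],
  [1,0,0.3,-0.15,0],
  [1,0,0.3,-0.15,0],
  [1,0,0.3,-0.15,0],
])

```text
time: 6.78
tcp_pos: [1.022, 0.0239, 0.2874]
tcp_rot: [[-0.089, 0.991, 0.099], [0.996, 0.089, 0.005], [-0.004, 0.099, -0.995]]
force: [0.1, -0.7, -2.0]
opening: 0.0112
```

>>> play_rows([
  [1,0,-0.04,0,0],
  [1,0,-0.08,0,0],
  [1,0,-0.12,0,0],
  [1,0,-0.12,0,0],
])

```text
time: 7.12
tcp_pos: [0.9552, 0.0176, 0.2815]
tcp_rot: [[-0.088, 0.991, 0.1], [0.996, 0.088, 0.005], [-0.004, 0.1, -0.995]]
force: [1.6, 0.7, -0.6]
opening: 0.0111
```

The tilt stays after retracting, so it builds up. I'll keep pushing out and up until it reaches about 0.27.

>>> play_rows([
  [1,0,0.35,-0.25,0],
  [1,0,0.35,-0.25,0],
  [1,0,0.35,-0.25,0],
  [1,0,0.35,-0.25,0],
  [1,0,0.35,-0.25,0],
  [1,0,0.35,-0.25,0],
  [1,0,0.35,-0.25,0],
  [1,0,0.35,-0.25,0],
  [1,0,0.35,-0.25,0],
  [1,0,0.35,-0.25,0],
])

```text
time: 7.95
tcp_pos: [0.9937, 0.0344, 0.39]
tcp_rot: [[-0.09, 0.987, 0.137], [0.996, 0.09, 0.006], [-0.006, 0.137, -0.991]]
force: [-0.0, 0.0, -2.2]
opening: 0.0116
```

>>> play_rows([
  [1,0,0.4,-0.15,0],
  [1,0,0.4,-0.15,0],
  [1,0,0.4,-0.15,0],
  [1,0,0.4,-0.15,0],
  [1,0,0.4,-0.15,0],
  [1,0,0.4,-0.15,0],
  [1,0,0.4,-0.15,0],
  [1,0,0.4,-0.15,0],
  [1,0,0.4,-0.15,0],
  [1,0,0.4,-0.15,0],
])

```text
time: 8.78
tcp_pos: [0.999, 0.0451, 0.4045]
tcp_rot: [[-0.088, 0.981, 0.171], [0.996, 0.088, 0.007], [-0.008, 0.171, -0.985]]
force: [0.2, 0.3, -1.8]
opening: 0.0115
```

>>> play_rows([
  [1,0,0.4,-0.1,0],
  [1,0,0.4,-0.1,0],
  [1,0,0.4,-0.1,0],
  [1,0,0.4,-0.1,0],
  [1,0,0.4,-0.1,0],
])

```text
time: 9.2
tcp_pos: [1.012, 0.0524, 0.4039]
tcp_rot: [[-0.087, 0.975, 0.206], [0.996, 0.087, 0.009], [-0.009, 0.206, -0.978]]
force: [0.1, 0.5, -1.8]
opening: 0.011
```

>>> play_rows([
  [1,0,0.4,-0.1,0],
  [1,0,0.4,-0.1,0],
  [1,0,0.4,-0.1,0],
  [1,0,0.4,-0.1,0],
  [1,0,0.4,-0.1,0],
])

```text
time: 9.62
tcp_pos: [1.0226, 0.0585, 0.4095]
tcp_rot: [[-0.087, 0.966, 0.242], [0.996, 0.087, 0.011], [-0.01, 0.242, -0.97]]
force: [0.2, 0.2, -1.5]
opening: 0.0113
```

>>> play_rows([
  [1,0,0.4,-0.1,0],
  [1,0,0.4,-0.1,0],
  [1,0,0.4,-0.1,0],
])

```text
time: 9.87
tcp_pos: [1.0317, 0.0624, 0.4186]
tcp_rot: [[-0.087, 0.957, 0.278], [0.996, 0.087, 0.013], [-0.011, 0.278, -0.96]]
force: [-1.4, 0.1, -1.8]
opening: 0.0116
```

```bash
python3 - <<'E'
from workcell import r
import numpy as np
from geo import *
s=r.sense();R=np.array(s['tcp_rot']);print(s['tcp_pos'],R.round(4).tolist(),s['joints'],s['time'])
E
```

```text
[1.03172035 0.06235574 0.41864359] [[-0.0869, 0.9566, 0.2783], [0.9962, 0.0866, 0.0133], [-0.0114, 0.2784, -0.9604]] [-0.20845171  1.09467771  1.09233019  0.21260996 -1.0205123   1.65871855
  0.0797984 ] 9.8667
```

The tilt is now 0.28 rad in the right direction. I'll carry the paddle to above the reader and turn 5° to square it.

>>> play_rows([
  [1,0.34,-0.567,0.008,5],
  [1,0.34,-0.567,0.008,5],
  [1,0.34,-0.567,0.008,5],
  [1,0.34,-0.567,0.008,5],
  [1,0.34,-0.567,0.008,5],
  [1,0.34,-0.567,0.008,5],
  [1,0.34,-0.567,0.008,5],
  [1,0.34,-0.567,0.008,5],
  [1,0.34,-0.567,0.008,5],
  [1,0.34,-0.567,0.008,5],
])

```text
time: 10.7
tcp_pos: [0.7544, 0.2082, 0.3374]
tcp_rot: [[-0.004, 0.961, 0.277], [1.0, 0.0, 0.014], [0.013, 0.277, -0.961]]
force: [0.4, 1.5, -1.4]
opening: 0.0113
```

>>> play_rows([
  [1,0.135,-0.285,0.004,0],
  [1,0.135,-0.285,0.004,0],
  [1,0.135,-0.285,0.004,0],
  [1,0.135,-0.285,0.004,0],
  [1,0.135,-0.285,0.004,0],
  [1,0.135,-0.285,0.004,0],
  [1,0.135,-0.285,0.004,0],
  [1,0.135,-0.285,0.004,0],
  [1,0.135,-0.285,0.004,0],
  [1,0.135,-0.285,0.004,0],
])

```text
time: 11.53
tcp_pos: [0.4822, 0.3437, 0.2568]
tcp_rot: [[-0.006, 0.961, 0.276], [1.0, 0.002, 0.015], [0.014, 0.276, -0.961]]
force: [-0.5, -0.4, -0.4]
opening: 0.0113
```

```bash
cat > st.py <<'E'
from workcell import r
from geo import *
import sys
W=np.array([.482,.353,.0932]);t=.2705
n=np.array([-np.sin(t),0,np.cos(t)])
s=r.sense();R=np.array(s['tcp_rot']);p=np.array(s['tcp_pos'])
face=p+R[:,2]*.034
d=R.T@(W-face)
print('t',s['time'],'tcp',p.round(4),'z',R[:,2].round(4),'y',R[:,1].round(4),'F',np.round(s['force'],1),'op',s['opening'])
print('tool shift face->window',d.round(4),'height',((face-W)@n).round(4),'tilt err',np.arccos(-R[:,2]@n).round(4))
if len(sys.argv)>1:
    b=r.read_camera('side');q=proj(b,face)[0].astype(int);print(q)
    x,y=q[0]-60,q[1]-40
    cv2.imwrite('pics/%s.png'%sys.argv[1],cv2.resize(b['image'][y:y+90,x:x+120],(800,600),interpolation=cv2.INTER_CUBIC));print(x,y)
E
python3 st.py c6
```

```text
t 11.5333 tcp [0.4822 0.3437 0.2568] z [ 0.2762  0.0149 -0.961 ] y [0.9611 0.0024 0.2763] F [-0.5 -0.4 -0.4] op 0.011273226971987148
tool shift face->window [ 0.0071 -0.0454  0.1233] height 0.1236 tilt err 0.0176
[208 223]
148 183
```

View pics/c6.png

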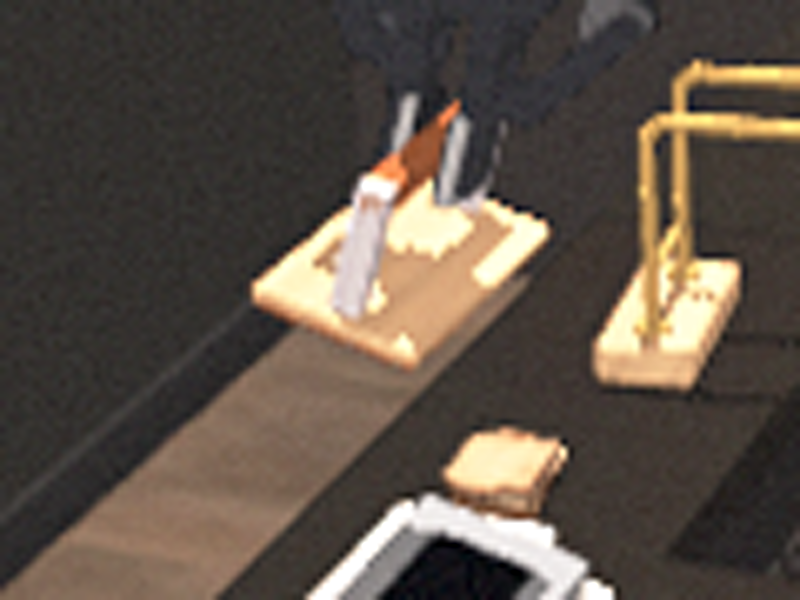

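```bash
python3 - <<'E'
from workcell import r
from geo import *
s=r.sense();R=np.array(s['tcp_rot']);p=np.array(s['tcp_pos']);b=r.read_camera('side')
f=p+R[:,2]*.034
S=np.c_[R[:,1],R[:,0],-R[:,2]]
for z in(.008,0):
    q=proj(b,(S@(rect(.064,.12)+[0,0,z]).T).T+f);print(z,((q-[148,183]+.5)*6.667-.5).round(0).tolist())
q=proj(b,(S@np.array([[0,.055,.058],[0,-.055,.058]]).T).T+f);print('bar',((q-[148,183]+.5)*6.667).round(0).tolist())
E
```

```text
0.008 [[253.0, 279.0], [401.0, 157.0], [554.0, 220.0], [419.0, 349.0]]
0 [[249.0, 299.0], [396.0, 176.0], [549.0, 239.0], [414.0, 369.0]]
bar [[372.0, 184.0], [501.0, 77.0]]
```

The projected plate corners match the picture to about 1 px, so the paddle sits in the gripper as I modelled it. Going down to about 15 mm above the platen.

>>> play_rows([
  [1,0.007,-0.04,0,0],
  [1,0.007,-0.045,0.03,0],
  [1,0.007,-0.045,0.06,0],
  [1,0.007,-0.045,0.085,0],
  [1,0.007,-0.045,0.1,0],
  [1,0.007,-0.045,0.108,0],
  [1,0.007,-0.045,0.108,0],
  [1,0.007,-0.045,0.108,0],
  [1,0.007,-0.045,0.108,0],
])

```text
time: 12.38
tcp_pos: [0.4717, 0.3506, 0.142]
tcp_rot: [[-0.002, 0.96, 0.279], [1.0, -0.002, 0.014], [0.014, 0.279, -0.96]]
force: [0.3, -0.5, -1.1]
opening: 0.0117
```

```bash
python3 st.py c7
```

```text
t 12.3833 tcp [0.4717 0.3506 0.142 ] z [ 0.2792  0.0136 -0.9601] y [ 0.9602 -0.002   0.2792] F [ 0.3 -0.5 -1.1] op 0.011748386000891696
tool shift face->window [ 0.0017 -0.0038  0.0158] height 0.0158 tilt err 0.0184
[213 267]
153 227
```

View pics/c7.png

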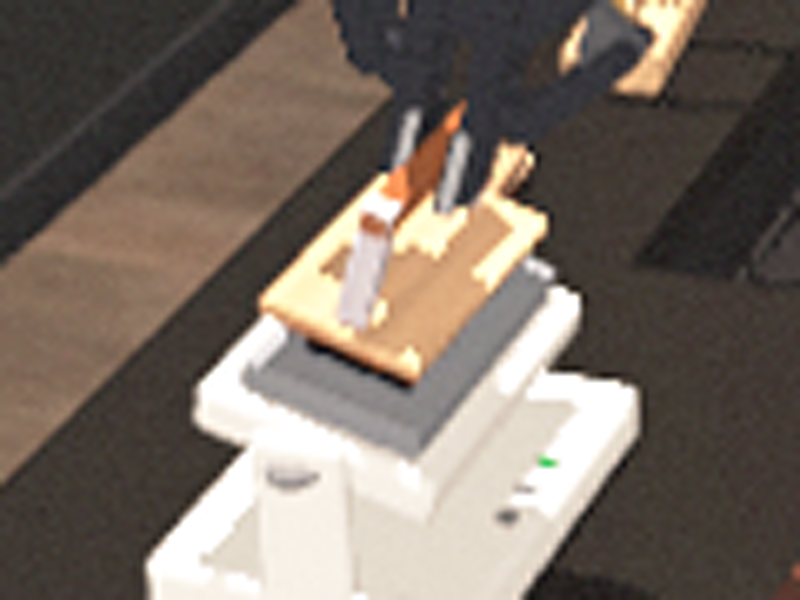

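The paddle hovers parallel over the platen, about 16 mm off, with a clear gap along its lower edge at crop (420,380) to (420,430). I'll go in slowly.

>>> play_rows([
  [1,0.002,-0.004,0.004,0],
  [1,0.002,-0.004,0.008,0],
  [1,0.002,-0.004,0.011,0],
  [1,0.002,-0.004,0.013,0],
  [1,0.002,-0.004,0.014,0],
  [1,0.002,-0.004,0.015,0],
  [1,0.002,-0.004,0.016,0],
  [1,0.002,-0.004,0.016,0],
  [1,0.002,-0.004,0.016,0],
])

```text
time: 13.18
tcp_pos: [0.4716, 0.3531, 0.1246]
tcp_rot: [[-0.003, 0.96, 0.278], [1.0, -0.001, 0.013], [0.013, 0.278, -0.96]]
force: [-0.1, 0.7, 0.7]
opening: 0.0115
```

```bash
python3 st.py
```

```text
t 13.1833 tcp [0.4716 0.3531 0.1246] z [ 0.2785  0.0133 -0.9604] y [ 9.604e-01 -7.000e-04  2.785e-01] F [-0.1  0.7  0.7] op 0.011533532497186453
tool shift face->window [-0.0005  0.0012 -0.001 ] height -0.001 tilt err 0.0177
```

>>> play_rows([
  [1,0,0.001,0.001,0],
  [1,0,0.001,0.002,0],
  [1,0,0.001,0.003,0],
  [1,0,0.001,0.003,0],
  [1,0,0.001,0.003,0],
])

```text
time: 13.6
tcp_pos: [0.4734, 0.3532, 0.122]
tcp_rot: [[-0.003, 0.96, 0.278], [1.0, -0.001, 0.013], [0.013, 0.278, -0.96]]
force: [-1.7, 1.3, 1.6]
opening: 0.0114
```

```bash
cat > av.py <<'E'
from workcell import r
import numpy as np
F=[];T=[]
for i in range(10):
    r.read_camera('side');s=r.sense();F.append(s['force']);T.append(s['ft_torque'])
print('meanF',np.mean(F,0).round(2),np.std(F,0).round(2),'T',np.mean(T,0).round(3))
E
python3 av.py; python3 st.py
```

```text
meanF [-1.71  1.27  1.78] [0.44 0.64 0.24] T [ 0.026  0.683 -0.046]
t 14.1 tcp [0.4734 0.3531 0.122 ] z [ 0.2785  0.0133 -0.9604] y [ 9.604e-01 -7.000e-04  2.785e-01] F [-1.5 -0.   1.8] op 0.011194715096568596
tool shift face->window [-0.0005  0.0003 -0.004 ] height -0.0039 tilt err 0.0177
```

>>> play_rows([
  [1,0,0,0.001,0],
  [1,0,0,0.0015,0],
  [1,0,0,0.0015,0],
  [1,0,0,0.0015,0],
  [1,0,0,0.0015,0],
  [1,0,0,0.0015,0],
])

```text
time: 14.6
tcp_pos: [0.4738, 0.3532, 0.1206]
tcp_rot: [[-0.003, 0.96, 0.279], [1.0, -0.001, 0.013], [0.013, 0.279, -0.96]]
force: [-1.5, 2.5, 2.9]
opening: 0.0112
```

```bash
python3 av.py; python3 st.py c8
```

```text
meanF [-1.86  1.85  3.27] [0.35 0.32 0.28] T [0.22  0.585 0.018]
t 15.1 tcp [0.4738 0.3531 0.1205] z [ 0.2785  0.0133 -0.9604] y [ 9.604e-01 -6.000e-04  2.785e-01] F [-1.1  1.5  2.7] op 0.011106412795583097
tool shift face->window [-0.0005  0.0003 -0.0055] height -0.0055 tilt err 0.0177
[213 275]
153 235
```

View pics/c8.png

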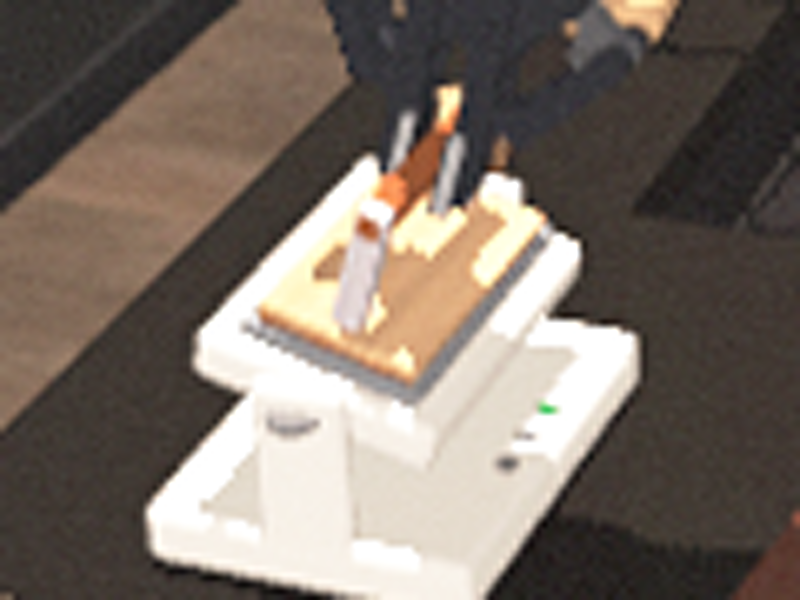

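The paddle looks flush and centred, with an even grey margin along its near and right edges. My tilt estimate rests on the small dark window, so I'll check it against subpixel platen edges from the earlier unobstructed picture, and check the paddle edge now.

```bash
cat > edge.py <<'E'
from workcell import r
from geo import *
from scipy.ndimage import map_coordinates,gaussian_filter
b=r.read_camera('side')
def line(g,A,B,sgn,w=4):
    A,B=np.array(A,float),np.array(B,float);d=(B-A)/np.linalg.norm(B-A);n=np.array([-d[1],d[0]])
    P=[]
    for k in np.linspace(.1,.9,40):
        o=np.arange(-w,w+.01,.1);q=(A+k*(B-A))[:,None]+n[:,None]*o
        v=map_coordinates(g,[q[1],q[0]],order=1);dv=np.gradient(gaussian_filter(v,4))*sgn
        P.append(q[:,np.argmax(dv)])
    P=np.array(P,np.float32);vx,vy,x,y=cv2.fitLine(P,cv2.DIST_WELSCH,0,.01,.01).ravel()
    e=abs((P-[x,y])@[-vy,vx]);return np.degrees(np.arctan(vy/vx)),np.median(e),(x,y)
f=lambda X,Y,x0,y0,k:((X+.5)/k-.5+x0,(Y+.5)/k-.5+y0)
g=cv2.cvtColor(cv2.imread('pics/s1.png'),cv2.COLOR_BGR2GRAY).astype(float)
c2=lambda p:f(*p,150,220,5)
E={'plat near':((200,318),(325,362),-1),'plat far':((312,185),(432,240),1),'win near':((245,293),(320,326),1),'win far':((317,213),(390,243),-1)}
M={'plat near':(.072,.064),'plat far':(.072,-.064),'win near':(.042,.044),'win far':(.042,-.044)}
for k,(A,B,sg) in E.items():
    a,e,_=line(g,c2(A),c2(B),sg,2.5);row=[]
    for t in(.22,.24,.26,.28,.3,.32):
        o,R=win([.488,.3531,.003,t]);h,y=M[k];q=proj(b,[o+R@[h/2,y,0],o+R@[-h/2,y,0]]);d=q[1]-q[0];row.append(np.degrees(np.arctan(d[1]/d[0])).round(1))
    print(k,round(float(a),2),'res',round(float(e),2),'pred .22..32',row)
g2=cv2.cvtColor(b['image'],cv2.COLOR_BGR2GRAY).astype(float)
c8=lambda p:f(*p,153,235,6.667)
s=r.sense();T=np.array(s['tcp_rot']);S=np.c_[T[:,1],T[:,0],-T[:,2]];fc=np.array(s['tcp_pos'])+T[:,2]*.034
for nm,A,B,sg,y,z in(('pad near bottom',(262,325),(408,385),-1,.06,0),('pad near top',(262,312),(408,372),-1,.06,.008)):
    a,e,_=line(g2,c8(A),c8(B),sg,1.5);row=[]
    for t in(.22,.24,.26,.28,.3,.32):
        R=win([0,0,0.003,t])[1];q=proj(b,[fc+R@[.032,y,z],fc+R@[-.032,y,z]]);d=q[1]-q[0];row.append(np.degrees(np.arctan(d[1]/d[0])).round(1))
    print(nm,round(float(a),2),round(float(e),2),row)
E
python3 edge.py
```

```text
plat near 23.63 res 0.07 pred .22..32 [np.float64(20.9), np.float64(21.8), np.float64(22.8), np.float64(23.7), np.float64(24.6), np.float64(25.6)]
plat far 17.85 res 0.32 pred .22..32 [np.float64(20.2), np.float64(21.1), np.float64(22.1), np.float64(23.1), np.float64(24.1), np.float64(25.0)]
win near 23.62 res 0.12 pred .22..32 [np.float64(20.7), np.float64(21.7), np.float64(22.7), np.float64(23.6), np.float64(24.5), np.float64(25.5)]
win far 22.61 res 0.13 pred .22..32 [np.float64(20.3), np.float64(21.2), np.float64(22.2), np.float64(23.2), np.float64(24.1), np.float64(25.1)]
pad near bottom 22.95 0.04 [np.float64(20.9), np.float64(21.8), np.float64(22.8), np.float64(23.7), np.float64(24.6), np.float64(25.6)]
pad near top 26.45 0.12 [np.float64(20.8), np.float64(21.8), np.float64(22.7), np.float64(23.7), np.float64(24.6), np.float64(25.5)]
```

The platen edges give a tilt of about 0.27–0.28 rad, the tool is at 0.28 and the paddle edge reads about 0.265, all within tolerance. Handing in.

```bash
python3 st.py; python3 -c "
from workcell import r
print(r.close_job())"
```

```text
t 15.2 tcp [0.4738 0.3531 0.1205] z [ 0.2784  0.0133 -0.9604] y [ 9.604e-01 -7.000e-04  2.785e-01] F [-1.5  1.6  4.1] op 0.011298801746619454
tool shift face->window [-0.0005  0.0003 -0.0055] height -0.0055 tilt err 0.0177
the job is handed in; nothing more can be done
None
```

I lifted the paddle off the larger hook stand, laid it on the reader's platen and handed the job in at about 15 s, still gripping it and pressing. `close_job` gives no verdict, so whether it passed is not confirmed.

The moves have no tilt axis. I tipped the tool forward by pushing it past the edge of its reach in the clear space ahead. It kept that tilt, 0.28 rad, when I carried the paddle to the reader.

**Last checks:**
- **Position:** the leather face is within about 1 mm of the window's centre by my fit, and square to it within about 1°.
- **Slope:** three clean platen and window edges put the slope at about 0.27–0.28 rad. The tool is at 0.282 rad, with about 0.013 rad of sideways lean.
- **Press:** the force on the paddle along the slope's normal is about 5 N. That means the platen is in by roughly 4.5–5.5 mm, a little over half its travel.
- **Grip:** finger opening reads 11 mm, consistent with the 12 mm bar still being held.

**Checks that disagreed:**
- **Platen far edge:** this fit read lower (about 0.17 rad) with a large residual, so I ignored it.
- **Paddle edges:** the two fits gave about 0.265 rad at the bottom and over 0.32 rad at the top. I trusted the bottom one because it fitted more cleanly.
- **Sideways force:** about 2 N remains, unexplained.

I never went near the wallet or the magnet pack, but I did not re-measure their positions.

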